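# Rock the angle gauge on the tape roll to its preset mark

## Robot

A 6-joint arm with a two-finger parallel gripper is mounted at the origin on the work surface. World frame = base frame: x ahead of the robot, y to its left, z up, the work surface at z = 0. Lengths are in m, angles in rad, forces in N, time in s.
With the tool pointing down it reaches from about 0.225 to 0.875 m from the base axis. Payload 3.4 kg.
Tool frame: the origin (TCP) lies between the finger pads, 19 mm behind the fingertips; this is the grasp point; z points along the fingers, y is the line along which they close (so a half turn about z gives the same grasp; the last joint's range is limited). The gripper opens to 85 mm and grips with 20 to 120 N. Pads are 22 mm wide; open, the fingers measure 114 mm over their backs; the gripper's body (76 mm by 85 mm) begins 54 mm behind the grasp point. The pads swing forward as they close: fully open they stand 13 mm farther back than shut.
Start: joints at [-1.253, 0.276, 1.505, -0, 1.361, -0.121], TCP at [0.244, -0.521, 0.25] pointing down, gripper open.
Joint ranges: [-2.89, 2.89], [-0.75, 2.08], [0.22, 2.7], [-1.18, 4.32], [0.11, 2.71], [-2.7, 2.7]. Speed limits (rad/s): [2.57, 2.57, 3.14, 3.14, 3.14, 3.14].

## Interface

Orientations are given as a unit quaternion [w, x, y, z].
In Python, from rig import get_state, eyes, order gives the robot as it stands.
- The arm moves only by the tool drive_tool, never from a script. Its argument "rows" is a list of rows, each a list of 4 numbers: the shift along the tool's x, y, z in units of 25 mm (1.0 is 25 mm), then the turn about the tool's z in units of 6 degrees (1.0 is 6 degrees). A call has exactly 8 rows; each row is the pose to reach, as a shift and turn from the pose commanded when the call began, along the tool's axes at that moment; what a row does not reach only later rows make up. A row lasts 1/12 s, in which the tool goes at most 41.7 mm and 7.16 degrees, less where a joint would pass 70% of its speed; a pose out of reach is approached as far as the arm can. A call with a gripper value outside its range is refused whole. "grip" is the finger opening in mm, from 0 to 85.4, set as the call begins (left out, the last holds). The fingers move at their own pace and stop on an object; "newtons" is the grip in N (left out, the last holds). Time passes only in rows, so rows that repeat a pose let the fingers close, or fill a call up. It gives the time, the measured TCP pose, the force, the opening and the grip force at its end, in the units of the state.
- get_state(): the state, without advancing time (a new reading comes with each control period).
- eyes.get_image(name): name is "side" or "top"; returns (picture, depth): 400x640x3 uint8, red, green, blue; 400x640 float32, m along the optical axis (not along the pixel's ray), 0 where there is no reading.
- eyes.camera_info(name): a dict with "fx", "fy", "cx", "cy" (pixels), "R" (3x3) and "t" (3): a world point X has camera coordinates R X + t. Camera axes: x right, y down, z forward; pixel columns grow to the right and rows downward; lengths in m; the calibration is good to about 2 mm. A picture is of the moment at which its call begins. camera_info takes no time and is no camera call.
- order.sign_off(): hands the job in; it is judged then, once.
The state is a dict: "clock": time; "qpos": joint angles; "qd": joint speeds; "effort": joint torques, N m; "position": TCP position; "ee_rot": TCP orientation; "contact_force": force on the tool from outside, world axes, zero at the start; "moment": the same for the moment, N m; "width": finger opening in m; "gripper_force": force on a finger pad.
Only numpy, scipy, OpenCV 4.12 (cv2) and the standard library are available. Lean on these libraries where they do the work, as an engineer would, in place of code of your own. Each camera call takes 0.05 s, during which the arm holds its last target. There are 200 camera calls.

## Task

Lift the blue round angle gauge by its black handle and stand it upright on top of the tape roll clamped in the wooden cradle, its long foot lying across the roll's axis and its middle over the roll. Then gently rock it on the lumpy roll until the swinging black pointer settles on the red mark, and finish while still holding it there, foot resting on the roll and everything still, so that the tab position can be marked; leave the other things on the table alone.

Things in the scene. Friction and masses are not known exactly. Their poses are not given: they have to be found in the camera images.
- gauge: Angle gauge, loose, 0.3 to 0.5 kg, upright on the table at the start. Origin: centre of its foot's flat underside, z up. Aluminium foot 40 (x) x 120 (y) x 10 mm; on it a round blue-rimmed white dial case 116 mm across, 20 mm thick in x, centre 68 mm above the underside, dial seen from +x and -x; on top a black handle 24 (x) x 30 (y) mm, from 120 to 170 mm above the underside.
- gauge_grip (a point): point in the middle of the handle, 150 mm above the underside of the foot: a good place for the TCP. Gripping across the 30 mm (fingers closing along gauge y) holds it stiffly for rocking; gripped across the 24 mm it may swivel between the pads
- gauge_foot (a point): centre of the underside of the gauge's foot (same as the gauge's origin)
- pointer (a joint): swinging black pointer behind the windows: a free pendulum on a pin along gauge x at the dial's centre, hanging plumb once its swinging dies (about 1.5 s). Value (rad): its angle on the dial, 0 with the gauge upright, positive when the gauge's top leans to the gauge's own +y (the tip moves to gauge +y); it equals the lean
- mark (a joint): red mark on the dial, 8 mm wide, preset and stiff (out of reach), same zero, axis and sign as the pointer: the gauge must lean its top to its own +y by this angle (0.2 to 0.36 rad) for the pointer to hang on the mark
- pointer_tip (a point): tip of the pointer, 46 mm from the dial's centre
- mark_tip (a point): centre of the red mark at the same 46 mm radius; the pointer is on the mark when the two tips coincide
- roll: Amber tape roll in a plywood cradle screwed to the table; rigid, does not move. Origin: centre of the cradle's underside; z up. Roll axis along x, 57 mm above the table; roll 90 mm across, 50 mm wide, top at 102 mm. Cradle base 80 (x) x 140 (y) x 12 mm, wooden chocks on both y sides up to 45 mm high, steel straps at the roll's ends up to 52 mm high.
- roll_ridge (a point): centre of the rounded ridge (radius 4 mm) of the folded yellow tab that runs along the roll, parallel to its axis: mid-width, 99.6 mm above the table, 8.6 mm to roll +y of the axis, 2.5 mm proud of the roll. Leaning to roll +y by 0 to 0.4 rad, the foot touches only this ridge (at 104 mm if upright); leaning to roll -y by over 0.1 rad it touches the roll itself
- tape_left: Bystander, leave alone: loose amber tape roll lying flat, 90 mm across, 28 mm tall; origin at the centre of its underside
- tape_right: Bystander, leave alone: loose amber tape roll lying flat, 90 mm across, 28 mm tall; origin at the centre of its underside
- tape_back: Bystander, leave alone: loose amber tape roll lying flat, 90 mm across, 28 mm tall; origin at the centre of its underside
- plug: Bystander, leave alone: blue core plug, 52 mm across, 40 mm tall; origin at the centre of its underside
- core: Bystander, leave alone: empty light grey ring-shaped roll core, 82 mm across, 30 mm tall; origin at the centre of its underside
- pen: Bystander, leave alone: black marker pen with red cap lying down, 135 mm long, 15 mm thick; origin at the centre of its underside
- carton: Bystander, leave alone: small cardboard box 90 x 120 x 70 mm; origin at the centre of its underside
There are look-alikes about, which are no part of the job. What is shaped like the roll but purple is not meant.

How it is judged:
By the outcome, as a careful person would: the job done as asked, in the order asked, and still so for the second after the job is handed in, while the arm keeps its last pose, push and grip.
It also fails if it takes over 51 s, if anything falls off the work surface, if the arm or the gripper's body presses on something with over 40 N, if the wrist force passes 120 N, or if a joint passes its speed limit or range.

## Working session

There is one attempt and no reset: what is moved stays moved. The work goes in short steps, Python scripts to look and compute and a tool call to move; the robot and the scene stay as the last step left them, time stands still between calls to the robot, and variables do not carry over. Pictures are saved under pics/ and viewed, at most 10 in all, crops included, and the job is handed in when it is done.

Besides the shell and the picture viewer there is one more tool, called after "Emit:" in YAML: its name, and indented under it one key for each argument. drive_tool: Moves the arm, as the interface text tells. Its arguments: {"type":"object","properties":{"rows":{"type":"array","items":{"type":"array","items":{"type":"number"}}},"grip":{"type":"number"},"newtons":{"type":"number"}},"required":["rows"]}

```bash
mkdir -p pics; ls
python3 - <<'E'
from rig import get_state, eyes, order
import cv2,numpy as np
s=get_state();print({k:np.round(v,3).tolist() for k,v in s.items()})
for n in("side","top"):
    im,d=eyes.get_image(n);cv2.imwrite(f"pics/{n}0.png",im[...,::-1]);np.savez(f"pics/{n}0.npz",im=im,d=d)
    c=eyes.camera_info(n);print(n,{k:np.round(v,3).tolist() for k,v in c.items()})
E
```

```text
pics
{'clock': 0.0, 'qpos': [-1.253, 0.277, 1.506, 0.0, 1.361, -0.121], 'qd': [0.001, -0.001, -0.001, 0.001, -0.001, 0.002], 'effort': [0.001, -41.677, -24.581, -0.0, 0.011, 0.0], 'position': [0.244, -0.52, 0.249], 'ee_rot': [-0.001, 0.976, 0.218, -0.0], 'contact_force': [0.269, -0.383, 0.113], 'moment': [0.045, -0.001, 0.033], 'gripper_force': 0.0, 'width': 0.085}
side {'fx': 384.164, 'fy': 384.164, 'cx': 314.303, 'cy': 200.522, 'R': [[-0.709, -0.705, -0.019], [-0.506, 0.527, -0.683], [0.491, -0.475, -0.73]], 't': [0.364, 0.351, 1.011]}
top {'fx': 405.681, 'fy': 405.681, 'cx': 320.473, 'cy': 201.843, 'R': [[0.024, -0.999, 0.025], [-0.999, -0.025, -0.045], [0.045, -0.024, -0.999]], 't': [-0.03, 0.502, 1.199]}
```

View pics/side0.png

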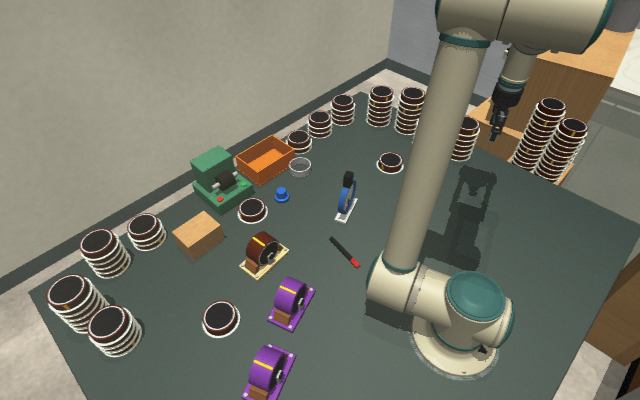

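View pics/top0.png

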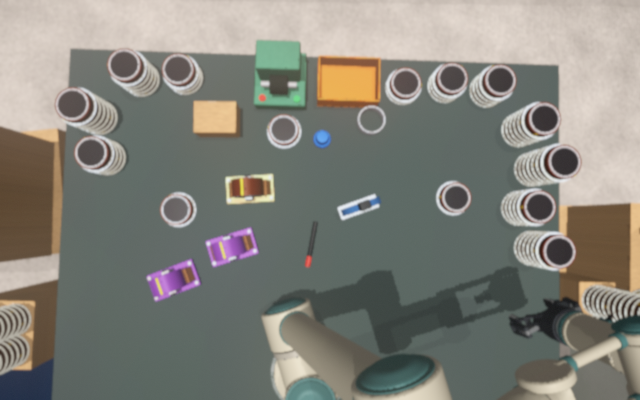

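Side view: gauge at about (347,198), amber roll in its cradle at (263,255), and two purple look-alikes at (290,302) and (268,372). In the top view the gauge is at (360,206), the amber roll at (250,188), and the purple ones at (232,246) and (173,280). The amber roll in the plywood cradle with the yellow tab is the one that fits. I'll confirm that in an enlarged crop.

Run:
```python
import cv2,numpy as np
s=cv2.imread("pics/side0.png");t=cv2.imread("pics/top0.png")
a=[t[165:210,215:280],t[185:230,330:395],s[225:285,230:300],s[165:225,315:385]]
a=[cv2.resize(x,(400,300) if i>1 else (400,280),interpolation=cv2.INTER_CUBIC) for i,x in enumerate(a)]
cv2.imwrite("pics/crop0.png",np.vstack([np.hstack(a[:2]),np.hstack(a[2:])]))
```

```text
(no output)
```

View pics/crop0.png

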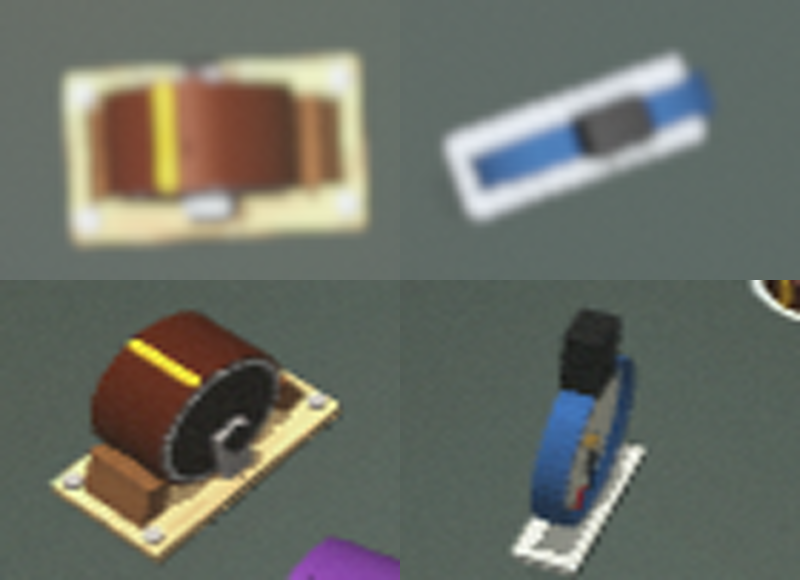

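The crops confirm it: the amber roll has a plywood cradle with screws and a yellow tab on the +y (left) side. The gauge's red mark lies on its left face as seen from the side camera. Next I'll measure.

```bash
cat > h.py <<'E'
import numpy as np,cv2
from rig import get_state,eyes,order
CI={n:{k:np.array(v) for k,v in eyes.camera_info(n).items()} for n in("side","top")}
def ray(n,p):
    c=CI[n];d=np.array([(p[0]-c["cx"])/c["fx"],(p[1]-c["cy"])/c["fy"],1.]);R=c["R"]
    return -R.T@c["t"],R.T@d
def onplane(n,p,q,nv):
    o,d=ray(n,p);nv=np.array(nv,float);return o+d*((np.array(q)-o)@nv)/(d@nv)
def onz(n,p,z): return onplane(n,p,[0,0,z],[0,0,1])
def tri(p,q):
    o1,d1=ray("side",p);o2,d2=ray("top",q);s=np.linalg.lstsq(np.c_[d1,-d2],o2-o1,rcond=None)[0]
    a,b=o1+d1*s[0],o2+d2*s[1];return (a+b)/2,np.linalg.norm(a-b)
def proj(n,X):
    c=CI[n];v=c["R"]@np.array(X)+c["t"];return np.array([c["fx"]*v[0]/v[2]+c["cx"],c["fy"]*v[1]/v[2]+c["cy"]])
def hsv(im): return cv2.cvtColor(im,cv2.COLOR_RGB2HSV)
def biggest(m,roi):
    x0,y0,x1,y1=roi;z=np.zeros(m.shape,np.uint8);z[y0:y1,x0:x1]=m[y0:y1,x0:x1]
    k,l,st,c=cv2.connectedComponentsWithStats(z);i=1+np.argmax(st[1:,4]);return (l==i).astype(np.uint8),c[i],st[i,4]
E
python3 - <<'E'
from h import *
T=np.load("pics/top0.npz")["im"];S=np.load("pics/side0.npz")["im"];ht,hs=hsv(T),hsv(S)
def rng(h,lo,hi): return (cv2.inRange(h,np.array(lo),np.array(hi))>0).astype(np.uint8)
# tab
yt,ct,n1=biggest(rng(ht,(22,150,120),(35,255,255)),(225,170,280,208));ys,cs,n2=biggest(rng(hs,(22,150,120),(35,255,255)),(235,225,295,280))
print("tab",ct,cs,n1,n2,tri(cs,ct))
def ends(m):
    p=np.argwhere(m)[:,::-1].astype(float);u=np.linalg.svd(p-p.mean(0),full_matrices=0)[2][0];return u
X=[onz("top",ct+s*ends(yt),.102) for s in(-5,5)];d=X[1]-X[0];print("tab dir yaw deg",np.degrees(np.arctan2(d[1],d[0])))
X=[onz("side",cs+s*ends(ys),.102) for s in(-5,5)];d=X[1]-X[0];print("tab dir yaw side",np.degrees(np.arctan2(d[1],d[0])))
# cradle (pale ply + roll, everything not table)
tb=T[215,300].astype(int);df=(np.abs(T.astype(int)-tb).max(2)>45).astype(np.uint8)
m,c,n=biggest(df,(215,165,280,212));r=cv2.minAreaRect(np.argwhere(m)[:,::-1].astype(np.float32));b=cv2.boxPoints(r)
B=np.array([onz("top",q,.012) for q in b]);print("cradle",r,B.mean(0),[np.linalg.norm(B[i]-B[i-1]).round(4) for i in range(4)])
for i in range(2): d=B[i]-B[i+1];print(" edge yaw",np.degrees(np.arctan2(d[1],d[0])))
# gauge foot
m,c,n=biggest(df,(330,185,395,230));r=cv2.minAreaRect(np.argwhere(m)[:,::-1].astype(np.float32));b=cv2.boxPoints(r)
B=np.array([onz("top",q,.01) for q in b]);print("foot",r,B.mean(0),[np.linalg.norm(B[i]-B[i-1]).round(4) for i in range(4)])
for i in range(2): d=B[i]-B[i+1];print(" edge yaw",np.degrees(np.arctan2(d[1],d[0])))
w,cw,n=biggest(rng(ht,(0,0,160),(179,60,255)),(330,185,395,230));r=cv2.minAreaRect(np.argwhere(w)[:,::-1].astype(np.float32));b=cv2.boxPoints(r)
B=np.array([onz("top",q,.01) for q in b]);print("white",r,B.mean(0),[np.linalg.norm(B[i]-B[i-1]).round(4) for i in range(4)])
for i in range(2): d=B[i]-B[i+1];print(" edge yaw",np.degrees(np.arctan2(d[1],d[0])))
# handle
kt,c1,n1=biggest(rng(ht,(0,0,0),(179,255,75)),(350,190,380,220));ks,c2,n2=biggest(rng(hs,(0,0,0),(179,255,60)),(335,165,362,192))
bt=cv2.boundingRect(kt);bs=cv2.boundingRect(ks);print("handle",c1,n1,bt,c2,n2,bs,tri(c2,c1),onz("top",c1,.17),onz("side",c2,.145))
red,cr,n=biggest((rng(hs,(0,120,70),(8,255,255))|rng(hs,(172,120,70),(179,255,255))),(335,185,362,225));print("red",cr,n)
D=np.load("pics/top0.npz")["d"];C=CI["top"]
for nm,q in(("handle",c1),("tab",ct)):
    o,dd=ray("top",q);print(nm,"depth pt",o+dd*D[int(round(q[1])),int(round(q[0]))])
E
```

```text
tab [241.26923077 187.30769231] [258.53333333 241.2       ] 52 30 (array([0.53308974, 0.20278064, 0.10571199]), np.float64(0.0008170886072198534))
tab dir yaw deg -176.28853292751887
tab dir yaw side -175.07230638545076
cradle ((249.56227111816406, 188.49610900878906), (28.631633758544922, 48.842201232910156), 86.42366790771484) [0.53712555 0.1937794  0.012     ] [np.float64(0.0853), np.float64(0.1448), np.float64(0.0855), np.float64(0.1444)]
 edge yaw 95.1488054149463
 edge yaw 5.228396323373455
foot ((357.8876953125, 206.5984649658203), (15.254255294799805, 41.657981872558594), 70.55996704101562) [ 0.49136553 -0.13044605  0.01      ] [np.float64(0.0455), np.float64(0.1253), np.float64(0.0457), np.float64(0.1251)]
 edge yaw 110.83724039923368
 edge yaw 20.551555479938457
white ((357.90533447265625, 206.65814208984375), (14.865768432617188, 41.19941329956055), 70.70995330810547) [ 0.49118618 -0.13050011  0.01      ] [np.float64(0.0444), np.float64(0.1239), np.float64(0.0445), np.float64(0.1237)]
 edge yaw 110.68644948351486
 edge yaw 20.401635287040136
handle [359.6 206.4] 5 (359, 205, 2, 4) [347.75524476 179.27272727] 143 (343, 171, 11, 18) (array([ 0.48467988, -0.11898794,  0.15998459]), np.float64(0.005056478206497309)) [ 0.48618726 -0.1160706   0.17      ] [ 0.49276561 -0.13298433  0.145     ]
red [346.  208.5] 4
handle depth pt [ 0.48621883 -0.11617537  0.16913548]
tab depth pt [0.53298889 0.20288362 0.10333705]
```

Gauge foot centre: (0.491, -0.131), yaw 20.5°, with both views agreeing and the sizes within about 5 mm (blur). Ridge: (0.533, 0.203, 0.105). Roll yaw is about 5°, and its +y side points to world +y. The tool can't tilt, so I'll grip across the 24 mm and let the gauge swivel. First I move above it.

Emit:
drive_tool:
  rows:
    - [0.6, -0.4, 0, -0.6]
    - [1.8, -1.1, 0, -1.7]
    - [3.2, -2.0, 0, -2.9]
    - [4.6, -2.9, 0, -4.1]
    - [6.0, -3.8, 0, -5.3]
    - [7.4, -4.7, 0, -6.5]
    - [8.8, -5.6, 0, -7.7]
    - [10, -6.3, 0, -8.8]

```text
clock: 0.77
position: [0.4042, -0.2689, 0.2498]
ee_rot: [-0.001, 0.775, 0.631, 0.0]
contact_force: [0.6, -0.6, 0.3]
width: 0.0857
gripper_force: 0.0
```

```bash
cat >> h.py <<'E'
from scipy.spatial.transform import Rotation as Ro
def todo(target,yaw):
    "remaining shift in tool units and turn units for tool-y heading yaw (deg)"
    s=get_state();M=Ro.from_quat(np.roll(s["ee_rot"],-1)).as_matrix();d=M.T@(np.array(target)-s["position"])
    cur=np.degrees(np.arctan2(M[1,1],M[0,1]));t=-((yaw-cur+180)%360-180)
    print("pos",np.round(s["position"],4),"yaw",cur.round(2),"units",np.round(d/.025,2),np.round(t/6,2),"clk",s["clock"],"F",np.round(s["contact_force"],2))
E
python3 -c "
from h import *
todo([.491,-.131,.20],20.5)
T,d=eyes.get_image('top');cv2.imwrite('pics/t1.png',T[...,::-1])"
```

```text
pos [ 0.4042 -0.2689  0.2498] yaw -11.69 units [6.1  2.29 2.  ] -5.36 clk 0.7667 F [ 0.59 -0.65  0.27]
```

Emit:
drive_tool:
  rows:
    - [1.2, 0.4, 0, -1.0]
    - [2.6, 1.0, 0, -2.1]
    - [4.0, 1.5, 0, -3.2]
    - [5.2, 2.0, 0, -4.3]
    - [6.1, 2.3, 0, -5.3]
    - [6.1, 2.3, 0, -5.4]
    - [6.1, 2.3, 0, -5.4]
    - [6.1, 2.3, 0, -5.4]

```text
clock: 1.48
position: [0.4913, -0.1351, 0.2496]
ee_rot: [-0.0, 0.572, 0.821, -0.001]
contact_force: [-0.1, -1.0, -0.1]
width: 0.0852
gripper_force: 0.0
```

```bash
python3 -c "
from h import *
todo([.491,-.131,.15],20.5)
h=hsv(eyes.get_image('side')[0])
"
```

```text
pos [ 0.4913 -0.1351  0.2496] yaw 20.28 units [0.16 0.05 3.99] -0.04 clk 1.4833 F [-0.14 -0.98 -0.1 ]
```

Emit:
drive_tool:
  rows:
    - [0.1, 0, 0.4, 0]
    - [0.15, 0, 1.0, 0]
    - [0.15, 0, 1.7, 0]
    - [0.15, 0, 2.4, 0]
    - [0.15, 0, 3.1, 0]
    - [0.15, 0, 3.7, 0]
    - [0.15, 0, 3.95, 0]
    - [0.15, 0, 3.95, 0]

```text
clock: 2.2
position: [0.4887, -0.1313, 0.1493]
ee_rot: [-0.002, 0.572, 0.82, -0.001]
contact_force: [-0.3, -0.1, 0.6]
width: 0.0852
gripper_force: 0.0
```

```bash
python3 -c "
from h import *
todo([.491,-.131,.15],20.5)
a=eyes.get_image('side')[0][120:240,290:410];b=eyes.get_image('top')[0][150:270,300:420]
cv2.imwrite('pics/c2.png',cv2.resize(np.hstack([a,b])[...,::-1],(800,400),interpolation=cv2.INTER_CUBIC))
"
```

```text
pos [ 0.4887 -0.1313  0.1493] yaw 20.24 units [-0.02  0.09 -0.03] -0.04 clk 2.2 F [-0.31 -0.09  0.61]
```

View pics/c2.png

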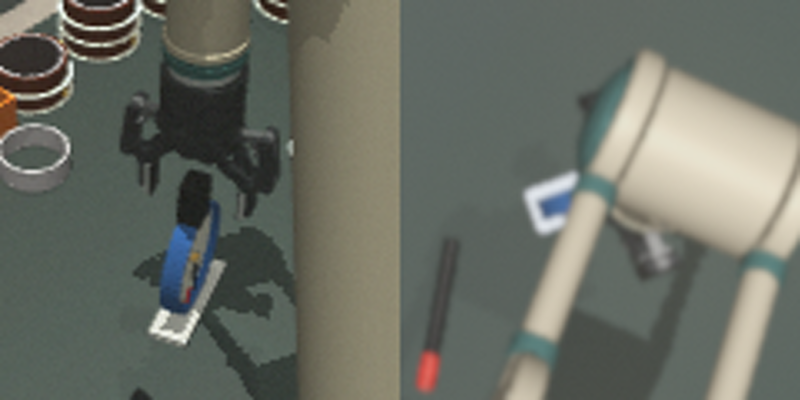

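The handle, at crop (195,198), is centred between the open fingers. I'll close on it.

Emit:
drive_tool:
  rows:
    - [0, 0.08, 0, 0]
    - [0, 0.08, 0, 0]
    - [0, 0.08, 0, 0]
    - [0, 0.08, 0, 0]
    - [0, 0.08, 0, 0]
    - [0, 0.08, 0, 0]
    - [0, 0.08, 0, 0]
    - [0, 0.08, 0, 0]
  grip: 0
  newtons: 50

```text
clock: 2.97
position: [0.4924, -0.1306, 0.1517]
ee_rot: [0.0, 0.571, 0.821, -0.0]
contact_force: [-1.6, -0.4, 3.9]
width: 0.0237
gripper_force: 50.0
```

```bash
python3 -c "
from h import *
todo([.491,-.131,.15],20.5)"
```

```text
pos [ 0.4924 -0.1306  0.1517] yaw 20.35 units [ 0.   -0.06  0.07] -0.02 clk 2.9667 F [-1.58 -0.4   3.94]
```

Emit:
drive_tool:
  rows:
    - [0, 0, -0.3, 0]
    - [0, 0, -0.9, 0]
    - [0, 0, -1.8, 0]
    - [0, 0, -2.8, 0]
    - [0, 0, -3.9, 0]
    - [0, 0, -5.0, 0]
    - [0, 0, -5.8, 0]
    - [0, 0, -6.2, 0]

```text
clock: 3.63
position: [0.4931, -0.1305, 0.3086]
ee_rot: [0.002, 0.571, 0.821, 0.001]
contact_force: [1.0, 0.4, -4.3]
width: 0.0238
gripper_force: 49.7
```

```bash
python3 -c "
from h import *
todo([.534,.2275,.30],4.8);print(get_state()['width'])"
```

```text
pos [ 0.4931 -0.1305  0.3086] yaw 20.34 units [12.86  6.51  0.34] 2.59 clk 3.6333 F [ 0.98  0.38 -4.34]
0.023758675702864523
```

Emit:
drive_tool:
  rows:
    - [0.3, 0.15, 0, 0.1]
    - [0.9, 0.45, 0, 0.3]
    - [1.7, 0.85, 0, 0.6]
    - [2.6, 1.3, 0, 0.9]
    - [3.6, 1.8, 0, 1.2]
    - [4.6, 2.3, 0, 1.5]
    - [5.6, 2.8, 0, 1.8]
    - [6.6, 3.3, 0, 2.1]

```text
clock: 4.3
position: [0.5115, 0.0544, 0.3047]
ee_rot: [-0.001, 0.658, 0.753, -0.001]
contact_force: [1.0, 0.1, -4.3]
width: 0.0231
gripper_force: 49.7
```

```bash
python3 -c "
from h import *
todo([.534,.2275,.30],4.8)"
```

```text
pos [0.5115 0.0544 0.3047] yaw 7.64 units [6.74 1.81 0.19] 0.47 clk 4.3 F [ 1.02  0.06 -4.26]
```

Emit:
drive_tool:
  rows:
    - [0.9, 0.25, 0, 0.1]
    - [1.9, 0.5, 0, 0.2]
    - [3.0, 0.8, 0, 0.3]
    - [4.1, 1.1, 0, 0.4]
    - [5.1, 1.4, 0, 0.47]
    - [5.9, 1.6, 0, 0.47]
    - [6.4, 1.7, 0, 0.47]
    - [6.6, 1.75, 0, 0.47]

```text
clock: 4.97
position: [0.5328, 0.2242, 0.3047]
ee_rot: [-0.001, 0.675, 0.738, -0.001]
contact_force: [-0.6, -0.1, -4.7]
width: 0.0239
gripper_force: 49.7
```

```bash
python3 -c "
from h import *
todo([.534,.2275,.30],4.8)
b=eyes.get_image('side')[0];np.save('pics/s3.npy',b)
a=b[130:290,180:340]
t=eyes.get_image('top')[0][110:270,160:320]
cv2.imwrite('pics/c3.png',cv2.resize(np.hstack([a,t])[...,::-1],(800,400),interpolation=cv2.INTER_CUBIC))
"
```

```text
pos [0.5328 0.2242 0.3047] yaw 5.04 units [0.13 0.06 0.19] 0.04 clk 4.9667 F [-0.6  -0.08 -4.67]
```

View pics/c3.png

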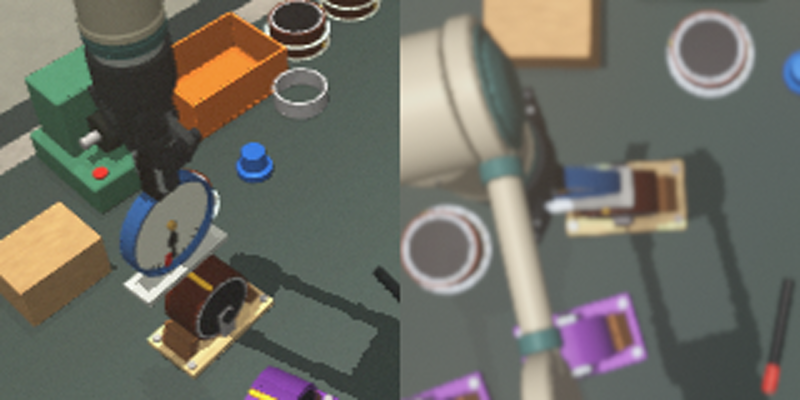

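The side crop shows the gauge held upright over the roll, with the dial facing the camera. The dial centre is near (170,225), the black pointer hangs to about (170,250), and the red mark is at about (168,259). Next I'll measure pointer and mark on the dial plane.

```bash
cat >> h.py <<'E'
def dial(im,off=-.009,dbg=0):
    "pointer/mark on the dial plane (gauge -x face): y along gauge y, z up, mm"
    s=get_state();M=Ro.from_quat(np.roll(s["ee_rot"],-1)).as_matrix();P=s["position"]
    gx,gy=M[:,1].copy(),M[:,0].copy();gz=np.array([0,0,1.])
    q=P+gx*off
    c0=proj("side",q-gz*.082);h=hsv(im);H,S,V=[h[...,i].astype(int) for i in range(3)]
    x0,y0=(c0-32).astype(int);x1,y1=(c0+33).astype(int);roi=(x0,y0,x1,y1)
    blue=((H>95)&(H<125)&(S>120)&(V>50)).astype(np.uint8)
    bm,_,n=biggest(blue,roi)
    def yz(p):
        X=onplane("side",p,q,gx)-q;return np.array([X@gy,X[2]])*1e3
    ii,jj=np.mgrid[y0:y1,x0:x1];pts=np.array([yz((x,y)) for x,y in zip(jj.ravel(),ii.ravel())])
    return dict(h=h,pts=pts,px=np.c_[jj.ravel(),ii.ravel()],H=H[y0:y1,x0:x1].ravel(),S=S[y0:y1,x0:x1].ravel(),V=V[y0:y1,x0:x1].ravel())
E
python3 - <<'E'
from h import *
im=np.load('pics/s3.npy');d=dial(im);p=d["pts"];H,S,V=d["H"],d["S"],d["V"]
near=np.hypot(p[:,0],p[:,1]+82)<75
red=near&((H<8)|(H>172))&(S>110)
print("red",red.sum(),[(a.tolist(),b.round(1).tolist(),int(s),int(v)) for a,b,s,v in zip(d["px"][red],p[red],S[red],V[red])])
dark=near&(V<60)&(p[:,1]<-60)
print("dark",[(a.tolist(),b.round(1).tolist(),int(v)) for a,b,v in zip(d["px"][dark],p[dark],V[dark])])
w=near&(S<50)&(V>110);print("white n",w.sum(),p[w].min(0),p[w].max(0),p[w].mean(0))
org=near&(H>12)&(H<28)&(S>110);print("hub",p[org].mean(0),org.sum())
E
python3 -c "
import cv2,numpy as np
im=np.load('pics/s3.npy')[195:245,225:275];cv2.imwrite('pics/c4.png',cv2.resize(im[...,::-1],(600,600),interpolation=cv2.INTER_NEAREST))"
```

```text
red 14 [([263, 202], [-52.9, -57.4], 133, 102), ([247, 231], [15.8, -112.3], 130, 133), ([248, 231], [12.8, -115.2], 163, 100), ([246, 232], [19.6, -112.9], 128, 131), ([247, 232], [16.5, -115.8], 178, 110), ([248, 232], [13.5, -118.8], 153, 85), ([246, 233], [20.3, -116.4], 128, 131), ([247, 233], [17.3, -119.4], 183, 114), ([248, 233], [14.2, -122.3], 153, 110), ([246, 234], [21.0, -119.9], 162, 126), ([247, 234], [18.0, -122.9], 184, 115), ([248, 234], [15.0, -125.9], 146, 108), ([246, 235], [21.7, -123.5], 176, 107), ([247, 235], [18.7, -126.5], 168, 108)]
dark [([249, 223], [4.2, -90.2], 40), ([248, 224], [7.9, -90.8], 56), ([249, 224], [4.9, -93.6], 43), ([250, 224], [1.8, -96.5], 56), ([248, 225], [8.6, -94.3], 43), ([249, 225], [5.6, -97.1], 40), ([250, 225], [2.5, -100.0], 59), ([248, 226], [9.3, -97.7], 40), ([249, 226], [6.2, -100.6], 42), ([250, 226], [3.2, -103.5], 58), ([248, 227], [10.0, -101.2], 40), ([249, 227], [6.9, -104.1], 51), ([248, 228], [10.7, -104.7], 54), ([249, 229], [8.3, -111.1], 51), ([249, 230], [9.1, -114.6], 51), ([249, 231], [9.8, -118.2], 43), ([249, 232], [10.5, -121.8], 50)]
white n 729 [ -62.72840571 -156.73080374] [ 70.04838534 -31.62025817] [  3.62150759 -88.37015809]
hub [  4.5758729  -76.37978876] 9
```

View pics/c4.png

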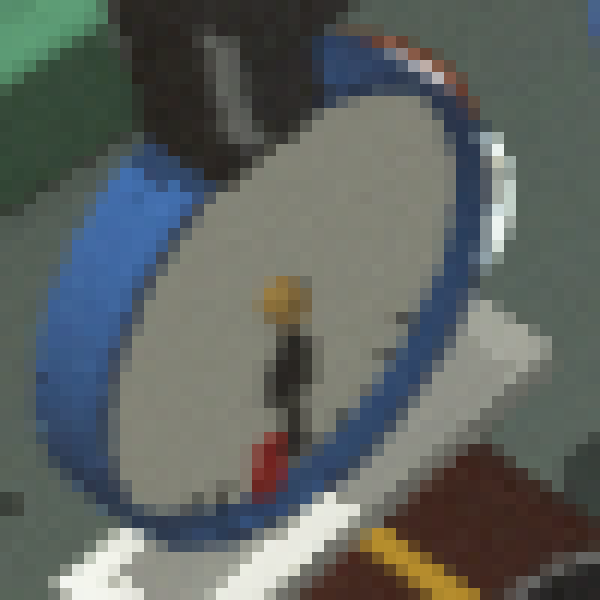

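The mark sits on the gauge's +y side at roughly 0.27–0.29 rad, and the pointer may still be swinging. I'll lower the foot towards the ridge, with the foot's middle about 18 mm to +y of it.

Emit:
drive_tool:
  rows:
    - [-0.05, 0, 0.2, 0]
    - [-0.1, 0, 0.5, 0]
    - [-0.15, 0, 0.9, 0]
    - [-0.15, 0, 1.2, 0]
    - [-0.15, 0, 1.4, 0]
    - [-0.15, 0, 1.6, 0]
    - [-0.15, 0, 1.7, 0]
    - [-0.15, 0, 1.7, 0]

```text
clock: 5.73
position: [0.5335, 0.2184, 0.2629]
ee_rot: [-0.0, 0.676, 0.737, -0.001]
contact_force: [0.0, 0.0, -4.5]
width: 0.0234
gripper_force: 49.5
```

Emit:
drive_tool:
  rows:
    - [0, 0, 0.04, 0]
    - [0, 0, 0.08, 0]
    - [0, 0, 0.12, 0]
    - [0, 0, 0.16, 0]
    - [0, 0, 0.2, 0]
    - [0, 0, 0.24, 0]
    - [0, 0, 0.28, 0]
    - [0, 0, 0.28, 0]

```text
clock: 6.4
position: [0.5337, 0.2186, 0.2565]
ee_rot: [-0.0, 0.676, 0.737, -0.0]
contact_force: [-0.6, -0.4, -5.7]
width: 0.0235
gripper_force: 49.7
```

```bash
python3 -c "
from h import *
todo([.535,.2205,.254],4.8)
im=eyes.get_image('side')[0];np.save('pics/s5.npy',im);d=dial(im);p=d['pts'];H,S,V=d['H'],d['S'],d['V']
near=np.hypot(p[:,0],p[:,1]+82)<75
for nm,m in(('red',near&((H<8)|(H>172))&(S>110)&(p[:,1]<-95)),('dark',near&(V<60)&(p[:,1]<-90)&(p[:,1]>-128)),('hub',near&(H>12)&(H<28)&(S>110)&(np.abs(p[:,0])<20)&(np.abs(p[:,1]+80)<20))):
    print(nm,m.sum(),p[m].mean(0),d['px'][m].mean(0))
"
```

```text
pos [0.5337 0.2186 0.2565] yaw 4.92 units [0.07 0.06 0.1 ] 0.02 clk 6.4 F [-0.59 -0.44 -5.7 ]
red 10 [  15.97755817 -119.14602377] [250.8 242.7]
dark 13 [   2.30357744 -103.27417809] [253.61538462 236.07692308]
hub 9 [  3.20126578 -75.80754379] [252. 230.]
```

The pointer now hangs plumb, and the mark is about 0.29 rad to +y. I'll make contact and then rock, with a lighter grip so the handle swivels.

Emit:
drive_tool:
  rows:
    - [0, 0, 0.03, 0]
    - [0, 0, 0.06, 0]
    - [0, 0, 0.09, 0]
    - [0, 0, 0.12, 0]
    - [0, 0, 0.15, 0]
    - [0, 0, 0.15, 0]
    - [0, 0, 0.15, 0]
    - [0, 0, 0.15, 0]
  newtons: 25

```text
clock: 7.12
position: [0.5339, 0.2188, 0.2551]
ee_rot: [0.001, 0.676, 0.737, 0.001]
contact_force: [-2.1, 0.6, 5.6]
width: 0.0237
gripper_force: 51.1
```

Emit:
drive_tool:
  rows:
    - [0, 0, 0, 0]
    - [0.1, 0, 0.01, 0]
    - [0.2, 0, 0.02, 0]
    - [0.3, 0, 0.04, 0]
    - [0.4, 0, 0.06, 0]
    - [0.5, 0, 0.08, 0]
    - [0.6, 0, 0.1, 0]
    - [0.6, 0, 0.1, 0]
  grip: 0
  newtons: 25

```text
clock: 7.78
position: [0.5325, 0.2329, 0.2527]
ee_rot: [0.001, 0.676, 0.737, 0.0]
contact_force: [-2.2, -2.0, 7.1]
width: 0.0234
gripper_force: 51.3
```

```bash
cat > m.py <<'E'
from h import *
todo([.534,.2605,.244],4.8)
im=eyes.get_image('side')[0];d=dial(im);p=d['pts'];H,S,V=d['H'],d['S'],d['V'];P=get_state()["position"]
near=(np.hypot(p[:,0],p[:,1]+82)<85)
for nm,m in(('red',near&((H<8)|(H>172))&(S>110)&(p[:,1]<-85)),('dark',near&(V<60)&(p[:,1]<-85)&(p[:,1]>-128)),('hub',near&(H>12)&(H<28)&(S>110)&(np.abs(p[:,0]+20)<40)&(np.abs(p[:,1]+80)<22))):
    print(nm,m.sum(),p[m].mean(0).round(1),d['px'][m].mean(0).round(1))
c=proj("side",P-[0,0,.08]).astype(int);import sys
cv2.imwrite(f'pics/{sys.argv[1]}.png',cv2.resize(im[c[1]-30:c[1]+40,c[0]-35:c[0]+35][...,::-1],(600,600),interpolation=cv2.INTER_NEAREST))
E
python3 m.py r1
```

```text
pos [0.5325 0.2329 0.2527] yaw 4.95 units [1.1  0.15 0.35] 0.03 clk 7.7833 F [-2.19 -1.99  7.14]
red 9 [   3.6 -118.7] [250.4 243.8]
dark 15 [  -5.5 -100.6] [251.9 237.7]
hub 8 [ -5.1 -74.9] [250.5 232. ]
```

It swivels as planned: the hub has moved 8.3 mm, so the lean is about 0.10 rad, at about 12 N of contact force. Continuing the arc.

Emit:
drive_tool:
  rows:
    - [0.1, 0, 0.02, 0]
    - [0.22, 0, 0.05, 0]
    - [0.35, 0, 0.09, 0]
    - [0.48, 0, 0.13, 0]
    - [0.6, 0, 0.17, 0]
    - [0.72, 0, 0.21, 0]
    - [0.8, 0, 0.24, 0]
    - [0.8, 0, 0.24, 0]

```text
clock: 8.5
position: [0.5307, 0.2535, 0.2468]
ee_rot: [0.001, 0.676, 0.737, 0.001]
contact_force: [-2.7, -1.0, 8.0]
width: 0.0235
gripper_force: 51.2
```

Emit:
drive_tool:
  rows:
    - [0.05, 0, 0.02, 0]
    - [0.1, 0, 0.04, 0]
    - [0.15, 0, 0.06, 0]
    - [0.2, 0, 0.07, 0]
    - [0.2, 0, 0.07, 0]
    - [0.2, 0, 0.07, 0]
    - [0.2, 0, 0.07, 0]
    - [0.2, 0, 0.07, 0]

```text
clock: 9.17
position: [0.5304, 0.2583, 0.245]
ee_rot: [0.001, 0.676, 0.737, 0.001]
contact_force: [-2.5, -0.7, 7.6]
width: 0.0237
gripper_force: 51.0
```

Emit:
drive_tool:
  rows:
    - [0, 0, 0, 0]
    - [0, 0, 0, 0]
    - [0, 0, 0, 0]
    - [0, 0, 0, 0]
    - [0, 0, 0, 0]
    - [0, 0, 0, 0]
    - [0, 0, 0, 0]
    - [0, 0, 0, 0]

```text
clock: 9.83
position: [0.5304, 0.2583, 0.2449]
ee_rot: [0.001, 0.676, 0.737, 0.001]
contact_force: [-3.5, -0.2, 7.2]
width: 0.0233
gripper_force: 51.0
```

```bash
python3 m.py r2
```

```text
pos [0.5304 0.2583 0.2449] yaw 4.92 units [0.08 0.15 0.04] 0.02 clk 9.8333 F [-3.46 -0.23  7.19]
red 5 [ -17.1 -116.9] [249.4 246.2]
dark 15 [-22.1 -98.9] [249.8 241.1]
hub 8 [-20.5 -72.3] [248.  235.5]
```

View pics/r2.png

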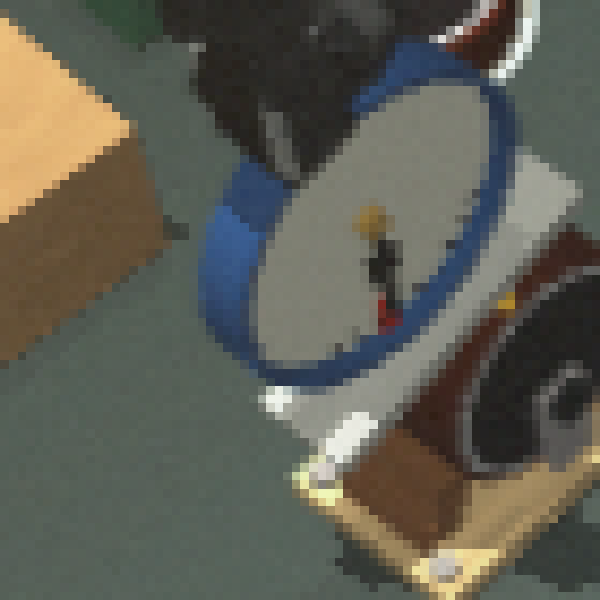

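The lean is about 0.29–0.30 rad. In this crop the pointer tip at (395,305) still covers the right edge of the red mark at (388,318), so a bit more lean seems needed. I'll compare the pixels more finely against the upright frame.

```bash
cat > soft.py <<'E'
from h import *
def soft(im,th,c,lab):
    "c: expected dial centre px. upsampled red/dark weights"
    x0,y0=int(c[0])-12,int(c[1])-8;I=im[y0:y0+30,x0:x0+24].astype(float)
    red=np.clip(I[...,0]-np.maximum(I[...,1],I[...,2])-12,0,None);red[:8]=0
    red[:,:3]=0
    j,i=np.meshgrid(np.arange(x0,x0+24),np.arange(y0,y0+30))
    red[(np.hypot(j-c[0],i-c[1])>22)]=0
    print(lab);R0=np.argwhere(red>25);b=R0.min(0)-3;e=R0.max(0)+3
    for r in range(max(b[0]-6,0),min(e[0],30)): print(r+y0,' '.join('%3d,%3d,%3d'%tuple(I[r,k]) for k in range(max(b[1],0),min(e[1],24))),' x0=',x0+b[1] if r==b[0] else '')
E
python3 - <<'E'
from soft import *
soft(np.load('pics/s5.npy'),0,(252,232),'upright')
fr=np.mean([eyes.get_image('side')[0].astype(float) for _ in range(4)],0);np.save('pics/s6.npy',fr)
soft(fr,.3,(248,237),'now')
E
```

```text
upright
231 130,129,117 130,131,117 127,130,117 126,125,110 114, 97, 61 111, 92, 50 108, 93, 57 120,113, 90 128,129,117 128,128,118 125,126,115 129,129,117 128,129,117 122,123,111  98, 99, 90  74, 77, 78  63, 82,106  x0= 
232 127,129,116 130,130,119 127,127,115 126,127,115 121,120,107  90, 87, 70  71, 63, 49  83, 81, 73 105,107, 98 126,127,115 129,129,117 129,130,118 127,129,117 128,128,116 120,122,114  80, 94,109  50, 72,106  x0= 
233 128,129,116 129,129,116 128,128,115 130,130,117 129,130,117 118,118,107  45, 41, 38  41, 41, 36  76, 76, 70 127,127,115 128,130,118 129,130,116 129,130,117 125,127,117  99,108,111  50, 69,104  50, 73,107  x0= 
234 129,129,118 129,131,119 128,130,117 127,128,116 121,124,111  73, 73, 66  37, 36, 34  38, 35, 31  68, 68, 61 126,128,115 126,127,116 127,129,117 124,125,113  95, 96, 91  46, 63, 89  48, 72,106  45, 68,100  x0= 
235 127,129,116 128,128,116 128,129,117 129,130,117 118,118,106  50, 50, 45  37, 34, 33  43, 42, 39  75, 77, 68 127,129,115 128,129,117 130,129,117 124,124,117  78, 95,110  47, 69,105  48, 72,105  58, 74, 99  x0= 
236 128,129,116 129,13
[... 4454 characters left out ...]
55, 55, 49 106,106, 96 126,126,113  x0= 246
243 126,126,114 121,121,109  95, 94, 86  69, 68, 62  48, 46, 42  88, 88, 80 118,118,108  x0= 
244 125,126,114 126,126,114 126,122,110 120, 90, 82  48, 46, 42  88, 88, 80 119,121,113  x0= 
245 125,125,113 124,125,113 127,116,105 120, 38, 35  37, 35, 32  51, 56, 59  80, 97,111  x0= 
246 125,126,114 126,126,113 123,115,103 108, 48, 43  67, 33, 30  64, 43, 54  48, 70,103  x0= 
247 125,127,114 124,125,113 118,116,105  79, 34, 29 107, 34, 32  86, 47, 59  46, 68,101  x0= 
248 107,107, 98 126,126,115 120,117,106  94, 57, 60  73, 52, 68  47, 66, 99  46, 67, 99  x0= 
249  93, 96, 90  59, 72, 86  50, 68, 98  46, 66, 96  45, 66, 97  46, 66, 97  56, 68, 86  x0=
```

```bash
cat > ang.py <<'E'
from h import *
def frac(I):
    R,G,B=[I[...,i].astype(float) for i in range(3)]
    red=np.clip((R-np.maximum(G,B)-8)/62,0,1)
    dark=np.where((np.abs(R-B)<14)&(np.abs(R-G)<14)&(R<112),np.clip((126-R)/88,0,1),0)
    return red,dark
def meas(im,P,M,th,off=-.0115,rp=(18,46)):
    gx,gy=M[:,1],M[:,0];q=P+gx*off;out=[]
    C=np.array([-82*np.sin(th),-82*np.cos(th)])   # dial centre rel. P, mm
    red,dark=frac(im);c=proj("side",q+gy*C[0]/1e3+np.array([0,0,1])*C[1]/1e3).astype(int)
    for nm,w,r0,r1 in(("mark",red,36,54),("ptr",dark,*rp)):
        A=[]
        for y in range(c[1]-5,c[1]+22):
            for x in range(c[0]-14,c[0]+14):
                if w[y,x]<.12: continue
                X=onplane("side",(x,y),q,gx)-q;v=np.array([X@gy,X[2]])*1e3-C
                r=np.hypot(*v);a=np.arctan2(v[0],-v[1])
                if r0<r<r1 and abs(a)<.6: A.append((w[y,x],a,r))
        A=np.array(A);o=np.average(A[:,1:],axis=0,weights=A[:,0]*(A[:,2]**2));out.append((nm,len(A),o.round(3).tolist(),round(A[:,0].sum(),1)))
    return out
E
python3 - <<'E'
from ang import *
s=get_state();M=Ro.from_quat(np.roll(s["ee_rot"],-1)).as_matrix()
U=np.load('pics/s5.npy');N=np.load('pics/s6.npy')
for off in(-.009,-.011,-.013):
    print(off,"up",meas(U,np.array([.5337,.2186,.2565]),M,0,off))
    for th in(.28,.30): print("  now",th,meas(N,s["position"],M,th,off),meas(N,s["position"],M,th,off,(34,50))[1])
E
```

```text
-0.009 up [('mark', 11, [0.391, 42.655], np.float64(8.2)), ('ptr', 20, [0.007, 32.911], np.float64(13.3))]
  now 0.28 [('mark', 6, [0.133, 41.684], np.float64(3.6)), ('ptr', 18, [0.069, 31.877], np.float64(11.2))] ('ptr', 6, [0.068, 37.814], np.float64(3.5))
  now 0.3 [('mark', 6, [0.168, 42.367], np.float64(3.6)), ('ptr', 19, [0.126, 31.944], np.float64(12.2))] ('ptr', 6, [0.11, 38.414], np.float64(3.5))
-0.011 up [('mark', 9, [0.447, 41.253], np.float64(6.9)), ('ptr', 18, [0.099, 32.531], np.float64(11.2))]
  now 0.28 [('mark', 5, [0.163, 39.951], np.float64(2.8)), ('ptr', 15, [0.124, 30.493], np.float64(8.9))] ('ptr', 4, [0.128, 36.419], np.float64(2.0))
  now 0.3 [('mark', 5, [0.199, 40.686], np.float64(2.8)), ('ptr', 15, [0.177, 31.099], np.float64(8.9))] ('ptr', 4, [0.173, 37.116], np.float64(2.0))
-0.013 up [('mark', 6, [0.5, 40.854], np.float64(4.3)), ('ptr', 14, [0.093, 29.73], np.float64(8.7))]
  now 0.28 [('mark', 3, [0.192, 38.443], np.float64(1.7)), ('ptr', 12, [0.163, 28.416], np.float64(7.5))] ('ptr', 1, [0.587, 37.601], np.float64(0.4))Traceback (most recent call last):
  File "<stdin>", line 6, in <module>
  File "ang.py", line 19, in meas
    A=np.array(A);o=np.average(A[:,1:],axis=0,weights=A[:,0]*(A[:,2]**2));out.append((nm,len(A),o.round(3).tolist(),round(A[:,0].sum(),1)))
                               ~^^^^^^
IndexError: too many indices for array: array is 1-dimensional, but 2 were indexed
```

Run:
```python
from ang import *
s=get_state();M=Ro.from_quat(np.roll(s["ee_rot"],-1)).as_matrix()
U=np.load('pics/s5.npy');N=np.load('pics/s6.npy')
for off in(-.003,-.005,-.007):
    print(off,"up",meas(U,np.array([.5337,.2186,.2565]),M,0,off,(15,50)))
    for th in(.28,.31): print("  now",th,meas(N,s["position"],M,th,off,(15,50)),meas(N,s["position"],M,th,off,(36,54))[1])
print([proj('side',s["position"]-M[:,1]*.006+M[:,0]*y+np.array([0,0,z])).round(2).tolist() for y,z in((0,-.08),(.01,-.08),(0,-.09))])
```

```text
-0.003 up [('mark', 12, [0.244, 47.78], np.float64(9.2)), ('ptr', 30, [-0.094, 36.198], np.float64(20.3))]
  now 0.28 [('mark', 7, [0.042, 47.969], np.float64(4.6)), ('ptr', 32, [-0.035, 36.969], np.float64(21.9))] ('ptr', 12, [0.037, 45.247], np.float64(6.8))
  now 0.31 [('mark', 6, [0.086, 48.135], np.float64(4.2)), ('ptr', 31, [-0.056, 37.249], np.float64(21.8))] ('ptr', 13, [0.01, 46.517], np.float64(7.6))
-0.005 up [('mark', 14, [0.289, 46.285], np.float64(10.2)), ('ptr', 30, [-0.069, 36.806], np.float64(20.1))]
  now 0.28 [('mark', 7, [0.065, 46.153], np.float64(4.6)), ('ptr', 30, [0.031, 35.529], np.float64(20.5))] ('ptr', 10, [0.092, 43.462], np.float64(5.7))
  now 0.31 [('mark', 7, [0.115, 47.047], np.float64(4.6)), ('ptr', 31, [0.031, 36.396], np.float64(21.4))] ('ptr', 10, [0.009, 44.193], np.float64(6.1))
-0.007 up [('mark', 12, [0.338, 44.401], np.float64(9.2)), ('ptr', 27, [0.004, 34.985], np.float64(18.1))]
  now 0.28 [('mark', 6, [0.094, 44.602], np.float64(3.6)), ('ptr', 26, [0.058, 33.261], np.float64(17.5))] ('ptr', 7, [0.117, 41.426], np.float64(4.0))
  now 0.31 [('mark', 7, [0.152, 44.188], np.float64(4.6)), ('ptr', 28, [0.077, 34.557], np.float64(19.3))] ('ptr', 8, [0.045, 42.505], np.float64(4.8))
[[242.06, 241.47], [239.28, 243.82], [242.64, 243.72]]
```

Pixel arithmetic puts the mark centre about 3 mm to +y of the pointer: the visible red is only on the left and below the pointer. I'll add about 0.05 rad of lean along the same arc.

Emit:
drive_tool:
  rows:
    - [0.08, 0, 0.03, 0]
    - [0.16, 0, 0.06, 0]
    - [0.24, 0, 0.09, 0]
    - [0.3, 0, 0.12, 0]
    - [0.3, 0, 0.12, 0]
    - [0.3, 0, 0.12, 0]
    - [0.3, 0, 0.12, 0]
    - [0.3, 0, 0.12, 0]

```text
clock: 10.75
position: [0.5297, 0.2659, 0.2417]
ee_rot: [0.001, 0.676, 0.737, 0.001]
contact_force: [-3.2, -1.1, 6.0]
width: 0.0231
gripper_force: 51.0
```

Emit:
drive_tool:
  rows:
    - [0, 0, 0, 0]
    - [0, 0, 0, 0]
    - [0, 0, 0, 0]
    - [0, 0, 0, 0]
    - [0, 0, 0, 0]
    - [0, 0, 0, 0]
    - [0, 0, 0, 0]
    - [0, 0, 0, 0]

```text
clock: 11.42
position: [0.5297, 0.2659, 0.2417]
ee_rot: [0.001, 0.676, 0.737, 0.001]
contact_force: [-2.3, -0.6, 6.8]
width: 0.0234
gripper_force: 51.0
```

```bash
cat > look.py <<'E'
from ang import *
import sys
s=get_state();M=Ro.from_quat(np.roll(s["ee_rot"],-1)).as_matrix()
todo([.53,.26,.24],4.8)
N=np.mean([eyes.get_image('side')[0].astype(float) for _ in range(4)],0);np.save(f'pics/{sys.argv[1]}.npy',N)
c=proj("side",s["position"]-M[:,1]*.009-M[:,0]*.025-np.array([0,0,.078])).astype(int)
for r in range(c[1]-2,c[1]+18): print(r,' '.join('%3d,%3d,%3d'%tuple(N[r,k]) for k in range(c[0]-3,c[0]+8)),'x0=',c[0]-3)
v=[];w=N.astype(np.uint8)[c[1]-30:c[1]+40,c[0]-35:c[0]+35]
cv2.imwrite(f'pics/{sys.argv[1]}.png',cv2.resize(w[...,::-1],(600,600),interpolation=cv2.INTER_NEAREST))
E
python3 look.py r3
```

```text
pos [0.5297 0.2659 0.2417] yaw 4.92 units [-0.23 -0.01  0.07] 0.02 clk 11.4167 F [-2.34 -0.57  6.76]
236 124,125,110 131,121, 93 145,117, 62 139,111, 57 125,101, 55 133,112, 75 125,126,113 125,126,114 124,126,113 125,126,114 124,125,113 x0= 244
237 125,124,111 125,115, 91 131,107, 55 120, 97, 52 104, 86, 49 114,102, 76 126,126,115 124,125,113 126,126,114 125,125,113 127,127,115 x0= 244
238 124,125,113 122,121,106 112,101, 73 108, 87, 47 106, 91, 60 120,117, 99 124,125,113 125,125,113 124,125,113 124,125,113 125,126,114 x0= 244
239 125,125,114 124,125,112 120,120,106  85, 81, 65  43, 41, 36  62, 60, 55  90, 90, 81 124,124,113 124,126,113 125,126,113 124,125,113 x0= 244
240 125,126,113 125,125,113 124,124,113 113,114,103  37, 35, 32  38, 35, 33  66, 66, 59 124,124,113 124,125,113 125,126,114 120,121,110 x0= 244
241 125,126,113 126,127,115 116,117,106  72, 70, 65  38, 35, 33  35, 32, 30  67, 67, 60 125,125,114 125,126,114 124,125,113 120,121,109 x0= 244
242 125,126,114 124,125,113 114,115,104  50, 49, 45  37, 35, 31  47, 46, 42  88, 87, 80 125,126,114 125,125,114 124,126,114 118,121,113
[... 1180 characters left out ...]
, 94,107  47, 66, 96  46, 66, 96  46, 67, 99  45, 66, 96  55, 70, 90 103,110,113 146,147,137 142,145,135 143,144,134 x0= 244
252  43, 57, 78  45, 63, 93  44, 63, 93  47, 65, 95  43, 58, 83  55, 66, 83 103,108,111 146,148,139 146,146,137 143,144,135 140,141,133 x0= 244
253  44, 62, 89  46, 63, 90  45, 60, 85  55, 68, 89 102,109,112 146,148,138 146,148,137 144,146,136 145,146,136 144,145,136 140,141,132 x0= 244
254  43, 58, 83  47, 61, 83  66, 78, 92 102,109,111 146,148,138 147,149,138 146,148,138 144,145,135 143,144,134 141,141,133  98, 97, 89 x0= 244
255  87, 96,103 101,108,111 144,146,136 146,149,138 148,150,140 146,148,137 144,145,136 146,148,138 145,146,138  99,101, 94  92, 92, 85 x0= 244
```

The red now shows about equally on both sides of the pointer (left edge +4.5 mm, right edge -4 mm), so the pointer is on the mark. The foot's middle is about 20 mm to +y of the roll axis. I'll tighten the grip and slide the foot about 9 mm along its own plane towards the axis, with less press.

Emit:
drive_tool:
  rows:
    - [0, 0, 0, 0]
    - [0, 0, 0, 0]
    - [0.01, 0, -0.02, 0]
    - [0.02, 0, -0.04, 0]
    - [-0.05, 0, -0.07, 0]
    - [-0.12, 0, -0.095, 0]
    - [-0.19, 0, -0.12, 0]
    - [-0.26, 0, -0.145, 0]
  grip: 0
  newtons: 90

```text
clock: 12.28
position: [0.5304, 0.2618, 0.2434]
ee_rot: [-0.002, 0.676, 0.737, 0.002]
contact_force: [-0.8, 6.2, 0.5]
width: 0.0227
gripper_force: 87.9
```

Emit:
drive_tool:
  rows:
    - [-0.04, 0, -0.012, 0]
    - [-0.07, 0, -0.02, 0]
    - [-0.07, 0, -0.02, 0]
    - [-0.07, 0, -0.02, 0]
    - [-0.07, 0, -0.02, 0]
    - [-0.07, 0, -0.02, 0]
    - [-0.07, 0, -0.02, 0]
    - [-0.07, 0, -0.02, 0]

```text
clock: 12.95
position: [0.5308, 0.2601, 0.2439]
ee_rot: [-0.002, 0.676, 0.737, 0.002]
contact_force: [-1.5, 6.0, 0.4]
width: 0.0234
gripper_force: 88.0
```

Emit:
drive_tool:
  rows:
    - [0, 0, 0, 0]
    - [0, 0, 0, 0]
    - [0, 0, 0, 0]
    - [0, 0, 0, 0]
    - [0, 0, 0, 0]
    - [0, 0, 0, 0]
    - [0, 0, 0, 0]
    - [0, 0, 0, 0]

```text
clock: 13.62
position: [0.5308, 0.2601, 0.2439]
ee_rot: [-0.002, 0.676, 0.737, 0.002]
contact_force: [-1.7, 5.0, 0.8]
width: 0.0234
gripper_force: 88.0
```

```bash
python3 look.py r4
```

```text
pos [0.5308 0.2601 0.2439] yaw 4.91 units [-0.   -0.03  0.16] 0.02 clk 13.6167 F [-1.68  4.96  0.77]
234 127,127,115 129,126,107 140,118, 71 140,113, 59 129,106, 62 115,109, 88 124,125,113 125,127,115 126,126,115 125,125,114 125,126,113 x0= 245
235 125,124,110 129,120, 92 142,114, 60 129,104, 55 106, 88, 50 114,103, 78 126,126,114 126,126,114 126,126,114 125,125,113 126,127,115 x0= 245
236 126,127,115 124,120,104 120, 97, 51 111, 90, 50 106, 88, 55 117,109, 86 126,127,115 125,126,113 125,126,114 124,125,114 126,127,114 x0= 245
237 124,125,113 125,125,113 122,120,105 104, 90, 58  67, 60, 45  83, 82, 75 106,106, 96 125,126,114 125,125,113 125,125,114 125,126,115 x0= 245
238 126,127,115 125,126,113 121,122,110  92, 91, 82  36, 34, 31  42, 39, 36  74, 74, 67 125,125,113 125,126,114 125,126,113 124,125,114 x0= 245
239 126,126,114 125,126,114 117,117,106  73, 72, 67  37, 34, 32  36, 34, 30  67, 66, 59 126,126,115 126,127,114 125,126,114 121,122,109 x0= 245
240 125,126,114 124,125,112 114,115,103  37, 35, 32  36, 34, 32  36, 35, 31  57, 56, 51 105,105, 95 125,126,114 126,127,115 119,121,110
[... 1180 characters left out ...]
,118,109  58, 70, 85  48, 67, 97  44, 66, 98  46, 66, 96  47, 63, 87  87, 95,102 144,145,136 143,145,136 144,145,136 x0= 245
250  56, 63, 71  48, 66, 94  45, 65, 94  45, 66, 96  45, 65, 95  57, 69, 91 103,110,113 147,147,139 145,147,138 144,146,137 143,145,135 x0= 245
251  45, 63, 90  45, 64, 93  44, 63, 92  43, 58, 82  53, 65, 82 102,109,113 147,147,138 145,147,137 144,145,135 144,145,136 143,144,134 x0= 245
252  43, 61, 88  43, 58, 83  54, 68, 87 102,109,112 145,148,138 147,149,138 146,148,138 145,146,136 143,145,135 138,139,131 111,113,105 x0= 245
253  54, 64, 82  86, 96,104 102,109,111 146,148,138 147,149,139 148,148,139 143,145,136 145,146,137 140,142,131 115,117,109  97, 95, 89 x0= 245
```

View pics/r4.png

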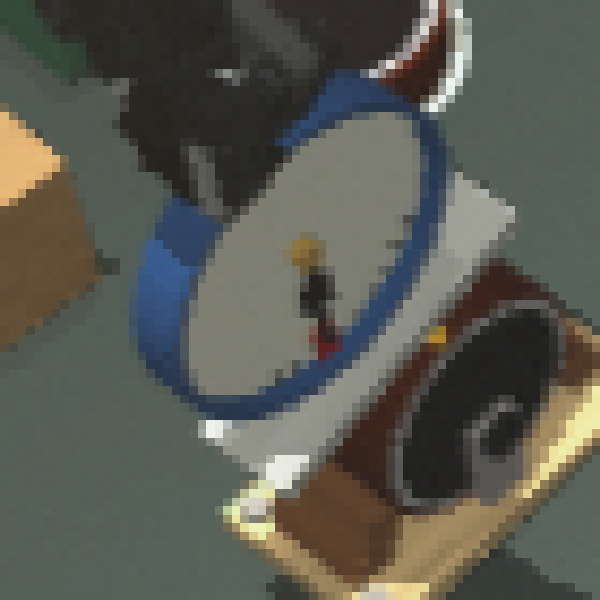

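The crop shows the pointer tip at (325,330) lying on the red mark at (325,343), with red on both sides. The foot rests across the amber roll on the yellow tab, middle about 15 mm from the axis, with about 5 N of contact force. The last two readings are identical, so nothing is moving. I'm handing it in.

```bash
python3 -c "
from h import *
s=get_state();print(np.abs(s['qd']).max(),s['clock']);print(order.sign_off())"
```

```text
0.0012571869752369476 13.8167
the job is handed in; nothing more can be done
None
```

I handed the job in at 13.8 s with the gauge still held, its foot resting across the roll's yellow tab, everything still, and its pointer on the red mark as near as the side camera shows (within about 1 mm at the tip).

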